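Set the slat jig to the red gauge

TASK

Take the red-handled gauge out of the wooden rack and stand it, blade down on the jig's floor, midway along the gap of the green slat jig, between the steel jaw and the orange sprung shoe. Then turn the jig's black screw handle clockwise until the jaw nips the blade and it just drags: the shoe gives a little (about 4 mm) but is not pushed right back. Let go and leave the gauge standing upright in the gap.

Things in the scene. Friction and masses are not known exactly. Their poses are not given: they have to be found in the camera images.
- gauge_red: Gauge to use, 0.36 kg: brass blade 80 mm (own x) x 10 (y) x 52 high; on it a red handle 60 (x) x 16 (y) x 28 high, 52 to 80 mm up: pinch it across the 16. Origin: centre of blade's underside; z up. Starts upright, 18 mm deep in a slot of a fixed rack (top at 30 mm); lift straight up 25 mm or more to clear. Blue and yellow look-alikes stand in the other slots, 75 mm apart along y.
- jig: Green jig fixed on the table, base 150 mm (x) x 230 (y). Origin: centre of its underside, z up. Floor 12 mm above the table. The gap runs along x, open above and at both ends. Shoe (orange) on its -y side, face at y = -60 mm at rest; steel jaw on its +y side, face at y = -32 mm at screw 0. Both 100 mm long, centred on x = 0, tops at 44 mm. Housing behind the jaw: y 14 to 110 mm, top 46 mm.
- handle (a point): Centre of the black bar handle of the screw, on the screw's vertical axis, 73 mm above the table, at jig x = 0, y = +65 mm. Bar 70 mm long (own x, a white dot near each end), 14 mm wide (own y), 28 mm high (59 to 87 mm above the table; a 49 mm high washer, radius 30 mm, under it): pinch it across the 14. It turns with the screw and keeps its height.
- screw (a joint): Screw angle, rad. At 0 the bar lies along the jig's x; grows clockwise seen from above and moves the jaw to -y, 14 mm per rad (gap = 28 mm - 14 per rad). Starts at 0.1 to 0.4, stop at 2.1; needs 0.2 to 0.4 N m, stays where left. With the red blade in, the jaw brings it against the shoe at 1.29 and the shoe is pressed 4 mm at 1.57, the bar then square across the jig.
- shoe (a joint): How far the orange sprung shoe is pushed back from rest towards the jig's -y, m: 0 at rest, stop at 0.009. Light spring: 2 N at rest, 1 N more per mm. 0.004 is a good setting.

How it is judged:
By the outcome, as a careful person would: the job done as asked, in the order asked, and still so for the second after the job is handed in, with the robot touching nothing.
It also fails if it takes over 43 s, if anything falls off the work surface, if the arm or the gripper's body presses on something with over 40 N, if the wrist force passes 120 N, or if a joint passes its speed limit or range.

ROBOT

A 6-joint arm with a two-finger parallel gripper is mounted at the origin on the work surface. World frame = base frame: x ahead of the robot, y to its left, z up, the work surface at z = 0. Lengths are in m, angles in degrees, forces in N, time in s.
With the tool pointing down it reaches from about 0.3 to 0.875 m from the base axis. Payload 6.4 kg.
Tool frame: the origin (TCP) lies between the finger pads; the fingertips stand ctrl.nose_length ahead of it and the grasp point (between the pads) lies 11 mm behind it (ctrl.nose_length is the distance from the TCP to the fingertips, in m); x points along the fingers, y is the direction in which the jaws open and shut, and the axes are right-handed (so a half turn about x gives the same grasp; the last joint's range is limited). The gripper opens to 88 mm and grips with 3 to 60 N. Pads are 18 mm wide; open, the fingers measure 123 mm over their backs; the gripper's body (75 mm by 187 mm) begins 45 mm behind the grasp point.
Start: joints at [-11.82, 10.359, 92.074, -0, 77.567, -11.82], TCP at [0.575, 0, 0.247] pointing down, gripper open.
Joint ranges: [-171.53, 171.53], [-51.25, 118.39], [17.06, 147.69], [-65.23, 245.23], [0, 150.52], [-178.68, 178.68]. Speed limits (degrees/s): [147.25, 147.25, 172.46, 180, 180, 180].

INTERFACE

Orientations are given as [roll, pitch, yaw] about the fixed x, y, z axes, in that order (R = Rz(yaw) Ry(pitch) Rx(roll)).
In Python, from bench import ctrl gives the robot as it stands. Calls block until the motion is done:
- ctrl.move_ptp(position, orientation): joint-space move of the TCP to a pose.
- ctrl.movel(position, ori=None, feed=0.15): straight line of the TCP; ori=None keeps the orientation; feed is the mean speed in m/s.
- ctrl.movej(angles): joint-space move.
- ctrl.set_gripper(opening, squeeze=None): opening from 0.0 (shut) to 1.0 (fully open); squeeze is the grip in N (None keeps the last); returns when the fingers have stopped.
- ctrl.hold(seconds).
- ctrl.solve_ik(position, orientation): joint angles nearest the present ones, or None.
- ctrl.get_obs(): the state.
- ctrl.capture(name): name is "scene" or "side" or "wrist"; returns a dict with "pixels" (384x512x3 uint8, blue, green, red), "fx", "fy", "cx", "cy" (pixels), "xyz" and "rotation" of the camera in the world. Camera axes: x right, y up, looking along -z (the intrinsics and any distortion apply to the point x, -y, -z); pixel columns grow to the right and rows downward; lengths in m; the calibration is good to about 2 mm. A picture is of the moment at which its call begins. There is no depth.
A pose or a line that the arm cannot do raises ctrl.Unreachable and nothing moves.
- ctrl.sign_off(): hands the job in, once; it reports no verdict.
The state is a dict: "clock": time; "joints": joint angles; "joint_vel": joint speeds; "effort": joint torques, N m; "tool_pos": TCP position; "tool_rot": TCP orientation; "contact_force": force on the tool from outside, world axes, zero at the start; "torque": the same for the moment, N m; "finger_gap": opening from 0.0 (shut) to 1.0 (fully open).
Only numpy, scipy, OpenCV 4.12 (cv2) and the standard library are available. Lean on these libraries where they do the work, as an engineer would, in place of code of your own. Each camera call takes 0.05 s, during which the arm holds its last target. There are 200 camera calls.

## Working session

There is one attempt and no reset: what is moved stays moved. The work goes in short steps, each a Python script; the robot and the scene stay as the last script left them, time stands still between calls to the robot, and variables do not carry over. Pictures are saved under pics/ and viewed, about 8 in all and at most 12, crops included, and the job is handed in when it is done.

```bash
ls; mkdir -p pics; python3 - <<'E'
from bench import ctrl
import cv2,numpy as np
o=ctrl.get_obs();print({k:np.round(v,3) for k,v in o.items()},ctrl.nose_length)
ims=[]
for n in("scene","side","wrist"):
    c=ctrl.capture(n);print(n,{k:np.round(v,4).tolist() for k,v in c.items() if k!="pixels"})
    cv2.imwrite(f"pics/{n}0.png",c["pixels"])
E
```

```text
pics
{'clock': np.float64(0.0), 'joints': array([-11.819,  10.401,  92.132,   0.   ,  77.566, -11.822]), 'joint_vel': array([-0.032,  0.051,  0.02 ,  0.024, -0.075, -0.126]), 'effort': array([-1.0000e-03, -4.3387e+01, -3.4185e+01,  7.0000e-02,  3.9000e-02,
       -0.0000e+00]), 'tool_pos': array([0.574, 0.   , 0.246]), 'tool_rot': array([-101.864,   89.901,  168.138]), 'contact_force': array([-0.147,  0.53 ,  0.214]), 'torque': array([ 0.017, -0.034, -0.001]), 'finger_gap': np.float64(0.998)} 0.008
scene {'fx': 483.0494, 'fy': 483.0494, 'cx': 248.9074, 'cy': 188.2661, 'xyz': [1.2914, 0.0929, 1.0139], 'rotation': [38.8363, -0.165, 97.6207]}
side {'fx': 499.3023, 'fy': 499.3023, 'cx': 261.8298, 'cy': 190.8299, 'xyz': [0.0249, -0.7725, 1.0155], 'rotation': [45.0203, -1.0619, -33.6083]}
wrist {'fx': 322.3294, 'fy': 322.3294, 'cx': 256.1648, 'cy': 192.8623, 'xyz': [0.5741, 0.0779, 0.3827], 'rotation': [-17.4262, 0.08, 0.0005]}
```

View pics/scene0.png

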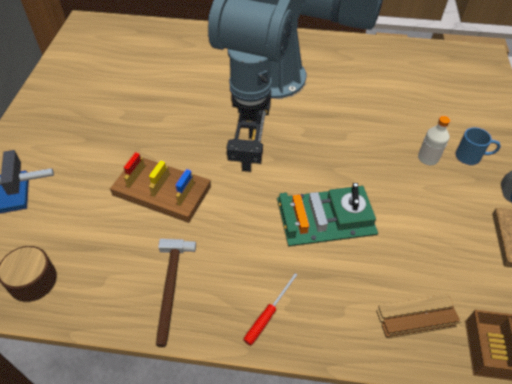

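View pics/side0.png

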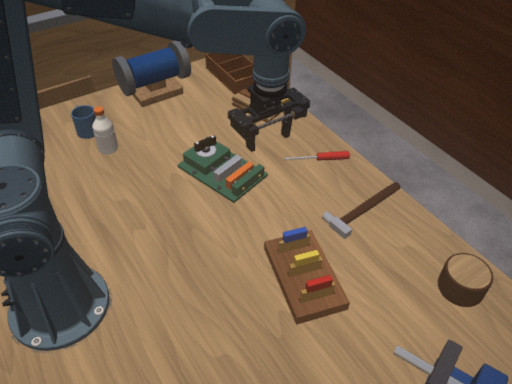

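```bash
cat > h.py <<'E'
from bench import ctrl
import cv2,numpy as np
from scipy.spatial.transform import Rotation as R
from scipy.optimize import least_squares
def rot(c): return R.from_euler("xyz",c["rotation"],degrees=True).as_matrix()
def proj(c,P):
    p=(np.atleast_2d(P)-c["xyz"])@rot(c)
    return np.c_[c["cx"]+c["fx"]*p[:,0]/-p[:,2], c["cy"]-c["fy"]*p[:,1]/-p[:,2]]
def ray(c,uv):
    d=np.array([(uv[0]-c["cx"])/c["fx"],-(uv[1]-c["cy"])/c["fy"],-1]);return rot(c)@d
def onz(c,uv,z):
    d=ray(c,uv);return c["xyz"]+d*(z-c["xyz"][2])/d[2]
def tri(cs,uvs):
    A=np.zeros((3,3));b=np.zeros(3)
    for c,u in zip(cs,uvs):
        d=ray(c,u);d/=np.linalg.norm(d);M=np.eye(3)-np.outer(d,d);A+=M;b+=M@c["xyz"]
    return np.linalg.solve(A,b)
def cap(n,f=None):
    c=ctrl.capture(n);c["xyz"]=np.array(c["xyz"])
    if f: cv2.imwrite(f"pics/{f}.png",c["pixels"]); np.save(f"pics/{f}.npy",c,allow_pickle=True)
    return c
E
python3 - <<'E'
from h import *
s,d=cap("scene","s1"),cap("side","d1")
print("red",tri([s,d],[(132,162),(319,284)]),"blue",tri([s,d],[(184,181),(296,235)]))
print("knob",tri([s,d],[(355,195),(206,144)]),"jig corner far",[onz(s,(278,195),.012),onz(s,(368,187),.012),onz(s,(377,236),.012),onz(s,(288,245),.012)])
E
```

```text
red [ 0.50134345 -0.31652618  0.08070611] blue [ 0.54406486 -0.17078393  0.07759281]
knob [0.52968962 0.25573594 0.0744664 ] jig corner far [array([0.5038198 , 0.06776253, 0.012     ]), array([0.44437687, 0.30340148, 0.012     ]), array([0.59887206, 0.32221218, 0.012     ]), array([0.65441793, 0.1065803 , 0.012     ])]
```

```bash
python3 - <<'E'
from h import *
def go(p,y): ctrl.move_ptp(p,[0,90,y]); o=ctrl.get_obs(); print(o["clock"],o["joints"].round(1) if hasattr(o["joints"],"round") else o["joints"])
go([.52,.2,.24],14); cap("wrist","j1")
go([.57,.22,.20],14); cap("wrist","j2")
go([.47,-.31,.22],-16); cap("wrist","r1")
go([.50,-.316,.19],-16); cap("wrist","r2")
a=[cv2.imread(f"pics/{n}.png") for n in("j1","j2","r1","r2")]
cv2.imwrite("pics/m.png",cv2.resize(np.vstack([np.hstack(a[:2]),np.hstack(a[2:])]),(800,600),interpolation=cv2.INTER_AREA))
E
```

```text
1.5583 [  8.8   8.4  95.1  -0.   76.5 -95.1]
1.9833 [  9.9  17.5  89.2  -0.   73.5 -94. ]
3.9833 [ -45.4   10.3   95.4    0.    74.4 -119.5]
4.325 [ -43.7   15.7   92.7   -0.    71.8 -117.8]
```

View pics/m.png

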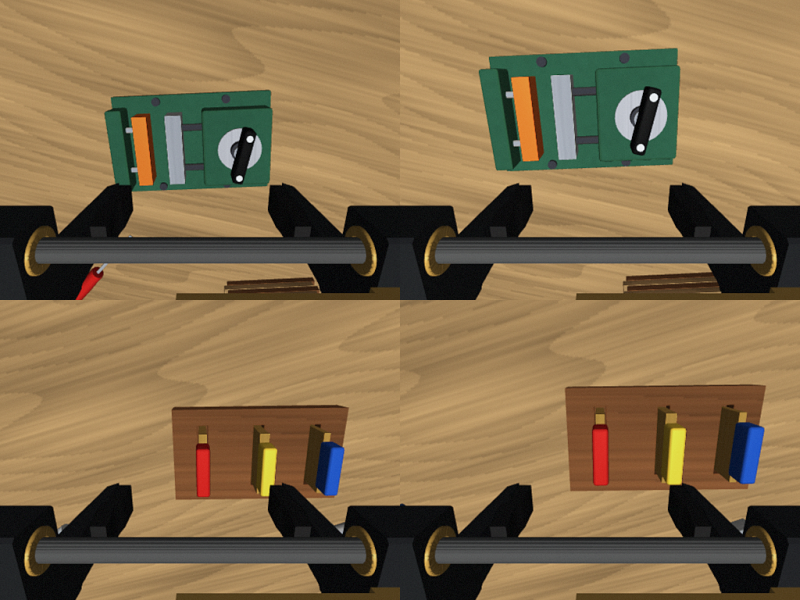

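```bash
cat > fit.py <<'E'
from h import *
from scipy.optimize import minimize
def blob(m):
    n,l,s,c=cv2.connectedComponentsWithStats(m.astype(np.uint8));k=1+np.argmax(s[1:,4]);return l==k
def box(x0,x1,y0,y1,z0,z1): return np.array([[x,y,z] for x in(x0,x1) for y in(y0,y1) for z in(z0,z1)])
def place(B,p): return B@R.from_euler("z",p[3]).as_matrix().T+p[:3]
def hullmask(c,P,S=4):
    h=cv2.convexHull(((proj(c,P)+.5)*S-.5).astype(np.float32))
    m=np.zeros((384*S,512*S),np.uint8);cv2.fillConvexPoly(m,np.round(h*16).astype(int),255,shift=4)
    return cv2.resize(m,(512,384),interpolation=cv2.INTER_AREA)/255.
def fit(cs,ms,B,p0,step):
    f=lambda p:sum(np.abs(hullmask(c,place(B,p))-m).sum()/m.sum() for c,m in zip(cs,ms))
    p0=np.array(p0,float);sim=np.vstack([p0]+[p0+np.eye(4)[i]*step[i] for i in range(4)])
    r=minimize(f,p0,method="Nelder-Mead",options=dict(initial_simplex=sim,maxiter=300,xatol=1e-5,fatol=1e-5));return r.x,r.fun
E
python3 - <<'E'
from fit import *
L=lambda n:np.load(f"pics/{n}.npy",allow_pickle=True).item()
cs=[L("r1"),L("r2")];ms=[]
for c in cs:
    b,g,r=[c["pixels"][...,i].astype(int) for i in range(3)]
    ms.append(blob((r>100)&(g<.35*r)&(b<.35*r)))
x,f=fit(cs,ms,box(-.03,.03,-.008,.008,.052,.08),[.50,-.316,.012,np.radians(-16)],[.01,.01,.01,.1])
print("gauge",x.round(4),np.degrees(x[3]),f)
js=[L("j1"),L("j2")];D=[];O=[]
for c in js:
    p=c["pixels"].astype(int);b,g,r=[p[...,i] for i in range(3)]
    o=(r>150)&(b<.4*r)&(g>.35*r)&(g<.7*r); h=cv2.cvtColor(c["pixels"],cv2.COLOR_BGR2HSV)
    o=blob((h[...,1]>170)&(h[...,0]>8)&(h[...,0]<20)&(h[...,2]>190));q=cv2.boxPoints(cv2.minAreaRect(np.argwhere(o)[:,::-1].astype(np.float32)))
    O.append((c,o.sum(),q.round(1)))
    n,l,s,k=cv2.connectedComponentsWithStats((p.min(2)>225).astype(np.uint8));print([(s[i,4],k[i].round(1).tolist()) for i in range(1,n) if s[i,4]>5])
    print(o.sum(),q.round(1).tolist())
a=[cv2.resize(c["pixels"][y:y+150,x:x+240],None,fx=3.33,fy=3.33,interpolation=cv2.INTER_CUBIC)[:300 if 0 else 500] for c,x,y in((js[1],90,50),)]
cv2.imwrite("pics/z.png",a[0])
E
```

```text
gauge [ 0.5137 -0.3179 -0.012  -0.267 ] -15.295351292429952 0.18471667406087366
[(np.int32(41), [319.7, 177.9]), (np.int32(34), [306.1, 228.3])]
1541 [[167.60000610351562, 150.1999969482422], [185.60000610351562, 147.89999389648438], [196.60000610351562, 235.6999969482422], [178.60000610351562, 237.89999389648438]]
[(np.int32(75), [324.5, 124.5]), (np.int32(60), [307.7, 188.8])]
2264 [[142.1999969482422, 99.0999984741211], [163.6999969482422, 96.19999694824219], [178.10000610351562, 204.10000610351562], [156.60000610351562, 206.89999389648438]]
```

View pics/z.png

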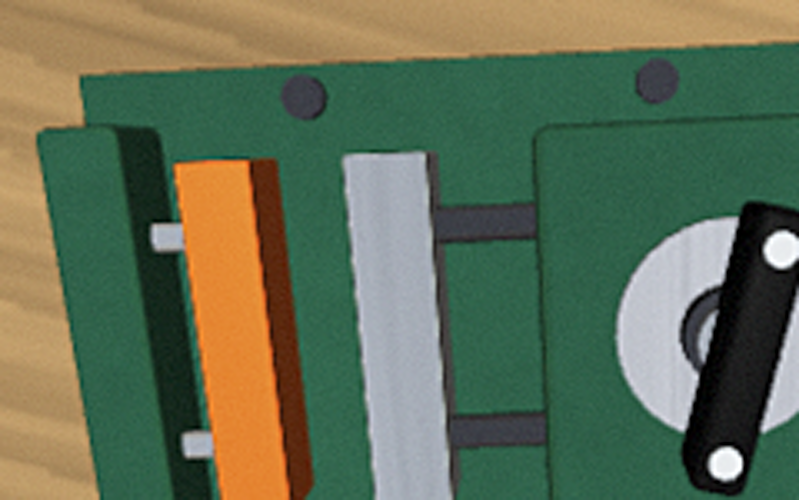

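```bash
python3 - <<'E'
from fit import *
L=lambda n:np.load(f"pics/{n}.npy",allow_pickle=True).item()
j1,j2,r1,r2,s,d=map(L,("j1","j2","r1","r2","s1","d1"))
A=tri([j1,j2],[(319.7,177.9),(324.5,124.5)]);B=tri([j1,j2],[(306.1,228.3),(307.7,188.8)]);print("dots",A,B,np.linalg.norm(A-B))
for c in(j1,j2,r1,r2):print(c["xyz"],np.round(c["rotation"],3))
for c,q in((j1,[(319.7,177.9),(306.1,228.3)]),(j2,[(324.5,124.5),(307.7,188.8)])):
    print([onz(c,u,.087).round(4) for u in q])
def red(c,roi):
    b,g,r=[c["pixels"][...,i].astype(int) for i in range(3)]
    m=(r>70)&(g<.4*r)&(b<.4*r);k=np.zeros_like(m);x0,y0,x1,y1=roi;k[y0:y1,x0:x1]=1;return blob(m&k)
cs=[r1,r2,s,d];ms=[red(r1,(200,150,300,380)),red(r2,(200,100,300,380)),red(s,(100,130,160,180)),red(d,(290,260,345,300))]
for m in ms: print(m.sum(),cv2.minAreaRect(np.argwhere(m)[:,::-1].astype(np.float32)))
Bx=box(-.03,.03,-.008,.008,.052,.08)
for idx in((0,),(1,),(0,1),(2,3),(0,1,2,3)):
    x,f=fit([cs[i] for i in idx],[ms[i] for i in idx],Bx,[.50,-.316,.012,np.radians(-16)],[.01,.01,.01 if len(idx)>1 else 1e-6,.1])
    print(idx,x.round(4),np.degrees(x[3]).round(2),round(f,3))
E
```

```text
dots [0.50413551 0.25661032 0.08756813] [0.5557965  0.25881875 0.08765139] 0.05170823920985454
[0.44424325 0.18129998 0.3767969 ] [-1.74270e+01  3.60000e-02  1.03913e+02]
[0.49431356 0.20103638 0.33559812] [-1.72530e+01  2.00000e-02  1.03933e+02]
[ 0.39521949 -0.28768436  0.35677932] [-1.7438e+01  8.0000e-03  7.4075e+01]
[ 0.42519763 -0.29346299  0.32554902] [-1.7268e+01 -6.1000e-02  7.4121e+01]
[array([0.5043, 0.2568, 0.087 ]), array([0.556, 0.259, 0.087])]
[array([0.5042, 0.2567, 0.087 ]), array([0.556, 0.259, 0.087])]
1169 ((259.5, 217.5), (67.0, 17.0), 90.0)
1570 ((256.0, 198.0), (78.0, 20.0), 90.0)
181 ((132.13999938964844, 162.97999572753906), (9.0, 21.80000114440918), 36.869895935058594)
158 ((318.7924499511719, 280.77362060546875), (6.31858491897583, 24.99962043762207), 74.05460357666016)
(0,) [ 0.5038 -0.3157  0.012  -0.2673] -15.32 0.114
(1,) [ 0.5031 -0.3155  0.012  -0.2676] -15.33 0.094
(0, 1) [ 0.5065 -0.3161  0.0013 -0.2645] -15.15 0.084
(2, 3) [ 0.5059 -0.3125  0.0185 -0.0313] -1.79 1.597
(0, 1, 2, 3) [ 0.504  -0.3155  0.0109 -0.2539] -14.55 1.969
```

```bash
python3 - <<'E'
from fit import *
L=lambda n:np.load(f"pics/{n}.npy",allow_pickle=True).item()
j1,j2=map(L,("j1","j2"));H=np.array([.52995,.2578]);bar=2.45
Q=[(j1,[[167.6,150.2],[185.6,147.9],[196.6,235.7],[178.6,237.9]]),(j2,[[142.2,99.1],[163.7,96.2],[178.1,204.1],[156.6,206.9]])]
for c,q in Q:
    P=np.array([onz(c,u,.044)[:2] for u in q]);yaws=[np.degrees(np.arctan2(*(P[j]-P[i])[::-1])) for i,j in((0,3),(1,2))]
    w=np.mean(yaws);J=H-R.from_euler("z",w,degrees=True).as_matrix()[:2,:2]@[0,.065]
    print("len",np.linalg.norm(P[3]-P[0]),np.linalg.norm(P[1]-P[0]),"yaw",yaws,"jig",J,"local corners",((P-J)@R.from_euler("z",w,degrees=True).as_matrix()[:2,:2]).round(4).tolist(),"screw",np.radians(w-bar))
# jaw + base far corners from the zoom (j2): px=90+u/3.33
for n,u,z in(("base -x-y",(82,76),.012),("jaw L top",(343,155),.044),("jaw R top",(427,153),.044)):
    print(n,onz(j2,(90+u[0]/3.33,50+u[1]/3.33),z))
E
```

```text
len 0.09998913822504651 0.019017214416530835 yaw [np.float64(16.338269615319124), np.float64(17.301292168035577)] jig [0.54875855 0.19558072] local corners [[-0.0509, -0.0785], [-0.0524, -0.0595], [0.0474, -0.0587], [0.0491, -0.0793]] screw 0.2507999893499364
len 0.09948276947716113 0.019042027994227433 yaw [np.float64(15.893503800790414), np.float64(17.037801980532763)] jig [0.54837363 0.19546566] local corners [[-0.0494, -0.0786], [-0.051, -0.0596], [0.0482, -0.0586], [0.0501, -0.0796]] screw 0.24461928975870553
base -x-y [0.50904378 0.06714664 0.012     ]
jaw L top [0.51056576 0.14855059 0.044     ]
jaw R top [0.50481198 0.16967249 0.044     ]
```

```bash
python3 - <<'E'
from h import *
def st(t):
    o=ctrl.get_obs();print(t,round(o["clock"],2),np.round(o["tool_pos"],4),np.round(o["contact_force"],1),round(o["finger_gap"],3))
ctrl.set_gripper(0.55,30)
ctrl.move_ptp([.5035,-.3156,.15],[0,90,-15.3])
ctrl.movel([.5035,-.3156,.067],feed=.12);st("down")
ctrl.set_gripper(0,30);st("grip")
ctrl.movel([.5035,-.3156,.16],feed=.12);st("up")
Rz=R.from_euler("z",16.6,degrees=True).as_matrix()
p=np.array([.5485,.1955,0])+Rz@[0,-.048,0];print(p)
ctrl.move_ptp([p[0],p[1],.16],[0,90,16.6]);st("over")
cap("scene","s2");cap("side","d2");cap("wrist","w2")
a,b,c=[cv2.imread(f"pics/{n}.png") for n in("s2","d2","w2")]
up=lambda i,x,y:cv2.resize(i[y:y+140,x:x+190],(400,295),interpolation=cv2.INTER_CUBIC)
cv2.imwrite("pics/m2.png",np.vstack([np.hstack([up(a,220,110),up(b,140,80)]),np.hstack([cv2.resize(c,(400,300)),np.zeros((300,400,3),np.uint8)])]))
E
```

```text
down 6.22 [ 0.5041 -0.3161  0.0679] [-0.9 -0.5  0.6] 0.549
grip 6.82 [ 0.5036 -0.3156  0.0673] [-0.8  1.3  1.9] 0.18
up 7.74 [ 0.503  -0.3151  0.159 ] [ 1.  -0.5 -2.9] 0.18
[0.56221304 0.14950052 0.        ]
over 9.46 [0.5626 0.1485 0.16  ] [-0.5 -0.1 -2. ] 0.176
```

View pics/m2.png

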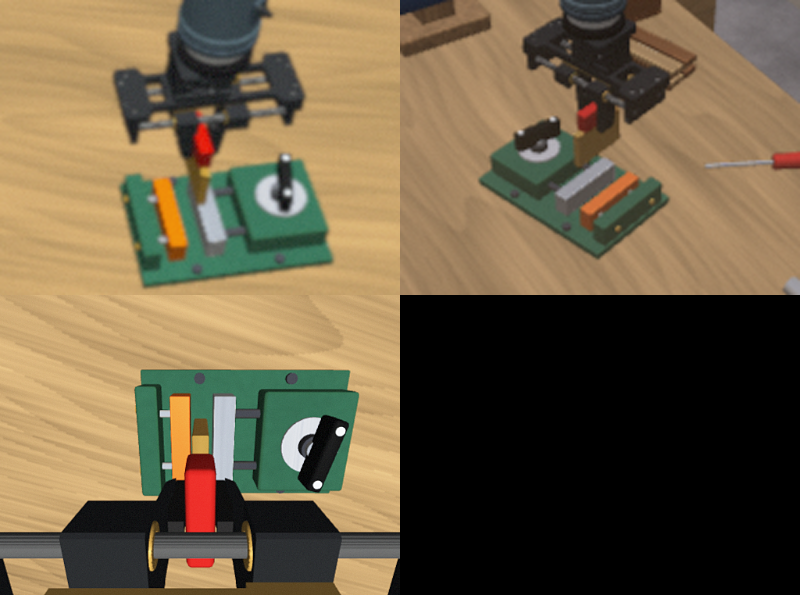

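```bash
python3 - <<'E'
from h import *
c=np.load("pics/w2.npy",allow_pickle=True).item();o=ctrl.get_obs()
T=np.array([o["tool_pos"][0],o["tool_pos"][1],.105]);Rz=R.from_euler("z",16.6,degrees=True).as_matrix()
for dx in(-.03,.03):
  for z in(.052,.08): print(dx,z,proj(c,T+Rz@[dx,0,z]).round(1))
p=c["pixels"].astype(int)
print([(y,p[y,256].tolist()) for y in list(range(198,232,2))+list(range(340,356,2))])
E
```

```text
-0.03 0.052 [[255.4 201.7]]
-0.03 0.08 [[255.2 226. ]]
0.03 0.052 [[255.7 312.1]]
0.03 0.08 [[255.6 354.5]]
[(198, [85, 171, 212]), (200, [83, 171, 213]), (202, [75, 157, 204]), (204, [0, 0, 78]), (206, [14, 18, 91]), (208, [16, 20, 95]), (210, [14, 15, 94]), (212, [11, 14, 95]), (214, [15, 15, 101]), (216, [18, 19, 101]), (218, [10, 14, 98]), (220, [17, 16, 101]), (222, [22, 22, 127]), (224, [27, 27, 180]), (226, [38, 44, 225]), (228, [36, 41, 228]), (230, [40, 46, 234]), (340, [42, 46, 237]), (342, [42, 47, 238]), (344, [44, 49, 238]), (346, [40, 46, 238]), (348, [50, 71, 194]), (350, [120, 176, 207]), (352, [109, 164, 199]), (354, [121, 175, 208])]
```

```bash
python3 - <<'E'
from h import *
def st(t):
    o=ctrl.get_obs();print(t,round(o["clock"],2),np.round(o["tool_pos"],4),np.round(o["contact_force"],1),round(o["finger_gap"],3));return o
p=[.5627,.1495]
ctrl.movel([*p,.085],feed=.12);st("a");ctrl.movel([*p,.070],feed=.05);f0=st("b")["contact_force"]
for z in np.arange(.0692,.0635,-.0007):
    ctrl.movel([*p,z],feed=.02);o=st(z.round(4))
    if o["contact_force"][2]-f0[2]>3.5: break
cap("wrist","w3");cap("side","d3");cap("scene","s3")
a,b,c=[cv2.imread(f"pics/{n}.png") for n in("s3","d3","w3")]
up=lambda i,x,y:cv2.resize(i[y:y+140,x:x+190],(400,295),interpolation=cv2.INTER_CUBIC)
cv2.imwrite("pics/m3.png",np.vstack([np.hstack([up(a,220,110),up(b,140,80)]),np.hstack([cv2.resize(c,(400,300)),np.zeros((300,400,3),np.uint8)])]))
E
```

```text
a 10.38 [0.5633 0.1495 0.0856] [ 0.5 -0.  -1.6] 0.179
b 10.83 [0.5624 0.1495 0.0696] [ 0.6 -0.5 -2.7] 0.179
0.0692 11.08 [0.5628 0.1495 0.0694] [ 0.4 -0.3 -2.4] 0.179
0.0685 11.33 [0.5627 0.1495 0.0685] [-0.3 -0.  -3.2] 0.179
0.0678 11.58 [0.5626 0.1495 0.0677] [-0.6  0.1 -2.7] 0.179
0.0671 11.83 [0.5629 0.1495 0.0673] [ 0.2 -0.6 -1.5] 0.181
0.0664 12.08 [0.5629 0.1495 0.0672] [-3.3  0.   5.7] 0.178
```

View pics/m3.png

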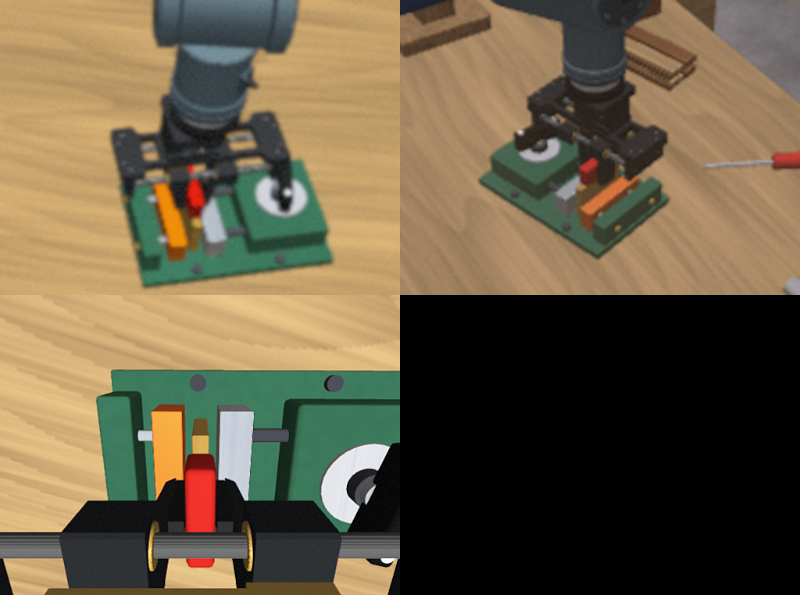

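```bash
python3 - <<'E'
from h import *
def st(t):
    o=ctrl.get_obs();print(t,round(o["clock"],2),np.round(o["tool_pos"],4),np.round(o["contact_force"],1),np.round(o["torque"],2),round(o["finger_gap"],3));return o
p=[.5627,.1495]
ctrl.movel([*p,.0671],feed=.02);st("ease")
ctrl.set_gripper(0.45);st("open")
ctrl.movel([*p,.155],feed=.12)
h=[.52995,.2578]
ctrl.set_gripper(0.55)
ctrl.move_ptp([*h,.155],[0,90,2.45]);st("over")
cap("wrist","w4");cap("scene","s4")
a,c=[cv2.imread(f"pics/{n}.png") for n in("s4","w4")]
cv2.imwrite("pics/m4.png",np.hstack([cv2.resize(a[110:250,220:410],(400,300)),cv2.resize(c,(400,300))]))
E
```

```text
ease 12.48 [0.5629 0.1495 0.0673] [-1.2  0.2  1.6] [0.1 0.1 0. ] 0.18
open 13.02 [0.5627 0.1495 0.0671] [-0.1  0.9 -1.2] [ 0.11 -0.02 -0.  ] 0.453
over 14.77 [0.5296 0.2584 0.1549] [0.2 1.2 0.5] [ 0.1  -0.06 -0.05] 0.551
```

View pics/m4.png

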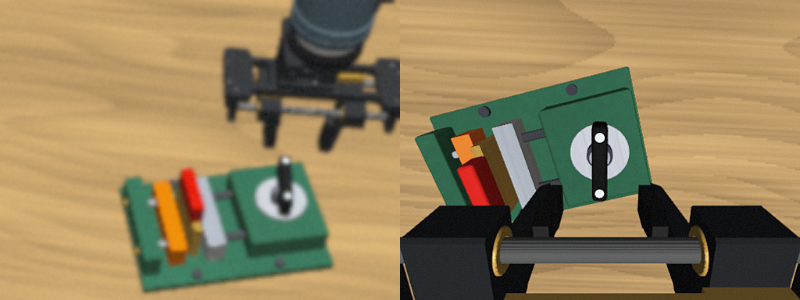

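```bash
python3 - <<'E'
from h import *
def st(t):
    o=ctrl.get_obs();print(t,round(o["clock"],2),np.round(o["tool_pos"],4),np.round(o["contact_force"],1),np.round(o["torque"],2),round(o["finger_gap"],3),round(o["joints"][5],1));return o
h=[.52995,.2578]
ctrl.movel([*h,.064],feed=.12);st("down")
ctrl.set_gripper(0,40);st("grip")
for y in np.linspace(2.45,-73.4,8)[1:]:
    ctrl.move_ptp([*h,.064],[0,90,y]);st(round(y,1))
ctrl.hold(.2);st("end")
ctrl.set_gripper(0.55);st("open")
ctrl.movel([*h,.155],feed=.12)
# look from a tidy place
ctrl.move_ptp([.57,.19,.22],[0,90,16.6]);st("view")
ctrl.hold(.3);cap("wrist","w5");cap("scene","s5")
a,c=[cv2.imread(f"pics/{n}.png") for n in("s5","w5")]
cv2.imwrite("pics/m5.png",np.vstack([cv2.resize(c[60:300,96:416],(800,600))]))
E
```

```text
down 15.78 [0.5306 0.2579 0.0647] [0.2 0.  0.5] [ 0.09 -0.04  0.02] 0.547 -78.0
grip 16.31 [0.5303 0.2578 0.0646] [-0.9 -1.   4.4] [-0.12  0.02 -0.08] 0.257 -78.0
-8.4 16.61 [0.5303 0.2579 0.0645] [-1.2 -1.1  5.8] [-0.13  0.02  0.03] 0.26 -67.4
-19.2 16.91 [0.5304 0.2579 0.0645] [-1.  -0.3  6.3] [-0.05 -0.02  0.03] 0.256 -56.6
-30.1 17.21 [0.5304 0.258  0.0645] [-0.9 -0.4  5.6] [-0.03  0.05  0.11] 0.254 -45.8
-40.9 17.51 [0.5304 0.2581 0.0645] [ 0.  -0.2  4.3] [ 0.01 -0.04  0.09] 0.26 -35.1
-51.7 17.81 [0.5305 0.2581 0.0645] [0.3 0.1 5.6] [ 0.04 -0.03  0.11] 0.254 -24.4
-62.6 18.11 [0.5306 0.2581 0.0645] [0.3 0.3 5.1] [ 0.08 -0.11  0.08] 0.261 -13.6
-73.4 18.41 [0.5306 0.2582 0.0645] [0.8 0.8 5.4] [ 0.1  -0.19  0.13] 0.251 -2.9
end 18.61 [0.5307 0.2581 0.0645] [1.3 1.5 4.8] [ 0.15 -0.23  0.13] 0.258 -2.9
open 19.16 [0.5297 0.2577 0.0637] [-0.1 -0.3  0.2] [-0.04  0.02 -0.05] 0.55 -2.3
view 21.57 [0.5697 0.1901 0.2194] [ 0.  -0.4  0.3] [ 0.11 -0.06 -0.  ] 0.551 -99.4
```

View pics/m5.png

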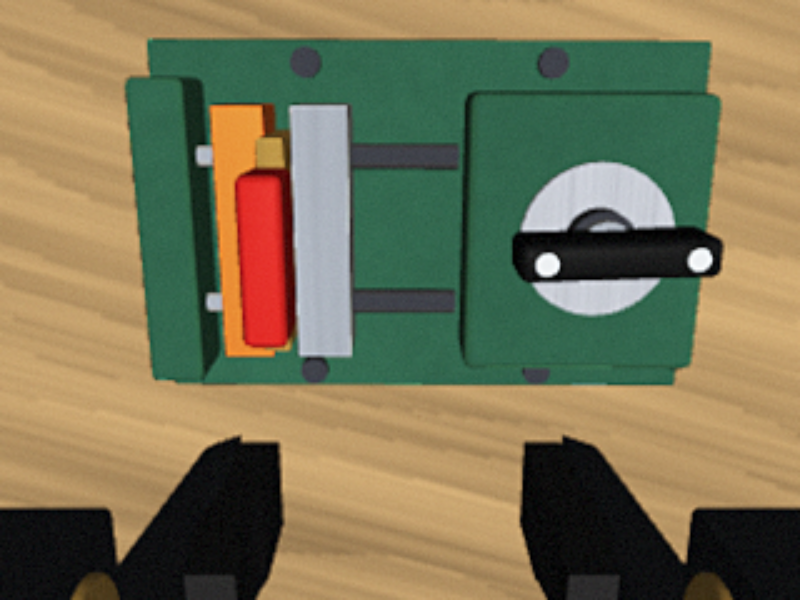

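```bash
python3 - <<'E'
from fit import *
c=np.load("pics/w5.npy",allow_pickle=True).item();Rz=R.from_euler("z",16.6,degrees=True).as_matrix();J=np.array([.5485,.1955,0])
p=c["pixels"].astype(int);loc=lambda u,z:(onz(c,u,z)-J)@Rz
n,l,s,k=cv2.connectedComponentsWithStats((p.min(2)>225).astype(np.uint8));D=[loc(k[i],.087) for i in range(1,n) if 20<s[i,4]<200];print("dots",np.round(D,4));d=D[1]-D[0];print("screw",np.pi-np.arctan2(d[1],d[0])%np.pi, np.mean(D,0))
z=lambda u,v:(96+u/2.5,60+v/2.5)
for nm,u,h in(("shoe back far",(210,105),.044),("shoe front far",(264,105),.044),("shoe back near",(226,356),.044),("jaw face far",(290,105),.044),("jaw face near",(299,356),.044),("jaw back far",(348,105),.044),("base corner -x-y",(149,40),.012),("base corner -x+y",(711,42),.012),("blade end L",(256,138),.064),("blade end R",(284,138),.064),("handle -x-y",(237,178),.092),("handle -x+y",(290,172),.092),("handle +x-y",(244,345),.092),("handle +x+y",(289,345),.092),("house far L",(472,95),.046),("house far R",(720,95),.046)):
    print(nm,loc(z(*u),h).round(4))
E
```

```text
dots [[-0.0008  0.0909  0.087 ]
 [ 0.001   0.039   0.087 ]]
screw 1.5364268795178693 [0.00010471 0.06494926 0.087     ]
shoe back far [-0.05   -0.0821  0.044 ]
shoe front far [-0.05  -0.062  0.044]
shoe back near [ 0.0492 -0.0826  0.044 ]
jaw face far [-0.05   -0.0523  0.044 ]
jaw face near [ 0.0492 -0.0526  0.044 ]
jaw back far [-0.05   -0.0306  0.044 ]
base corner -x-y [-0.0743 -0.1122  0.012 ]
base corner -x+y [-0.0735  0.1141  0.012 ]
blade end L [-0.0393 -0.0621  0.064 ]
blade end R [-0.0393 -0.0522  0.064 ]
handle -x-y [-0.0286 -0.064   0.092 ]
handle -x+y [-0.0305 -0.0468  0.092 ]
handle +x-y [ 0.0286 -0.0651  0.092 ]
handle +x+y [ 0.0286 -0.0495  0.092 ]
house far L [-0.0536  0.0155  0.046 ]
house far R [-0.0536  0.1072  0.046 ]
```

The image shows the gauge upright and centred in the gap. The screw measures about 1.535 rad and the shoe is pressed about 3.4 mm. A 2° top-up will bring it to 4 mm.

```bash
python3 - <<'E'
from fit import *
def st(t):
    o=ctrl.get_obs();print(t,round(o["clock"],2),np.round(o["tool_pos"],4),np.round(o["contact_force"],1),np.round(o["torque"],2),round(o["finger_gap"],3),round(o["joints"][5],1));return o
h=[.52995,.2578]
ctrl.move_ptp([*h,.155],[0,90,-71.4])
ctrl.movel([*h,.064],feed=.12);st("down")
ctrl.set_gripper(0,40)
ctrl.move_ptp([*h,.064],[0,90,-75.3]);ctrl.hold(.2);st("end")
ctrl.set_gripper(0.55)
ctrl.movel([*h,.155],feed=.12)
ctrl.move_ptp([.57,.19,.22],[0,90,16.6]);st("view")
ctrl.hold(.3);c=cap("wrist","w6")
Rz=R.from_euler("z",16.5,degrees=True).as_matrix();J=np.array([.5485,.1955,0]);p=c["pixels"].astype(int)
n,l,s,k=cv2.connectedComponentsWithStats((p.min(2)>225).astype(np.uint8));D=[(onz(c,k[i],.087)-J)@Rz for i in range(1,n) if 20<s[i,4]<200];d=D[1]-D[0];print("screw",np.pi-np.arctan2(d[1],d[0])%np.pi, np.mean(D,0))
for n in("w5","w6"):   # shoe back edge at row of far end
    q=np.load(f"pics/{n}.npy",allow_pickle=True).item();hs=cv2.cvtColor(q["pixels"],cv2.COLOR_BGR2HSV)
    o=blob((hs[...,1]>170)&(hs[...,0]>8)&(hs[...,0]<20)&(hs[...,2]>190))
    print(n,np.mean([((onz(q,(np.argmax(o[r])-.5,r),.044)-J)@Rz)[1] for r in range(108,196)]).round(5))
for n in("j1","j2"):
    q=np.load(f"pics/{n}.npy",allow_pickle=True).item();hs=cv2.cvtColor(q["pixels"],cv2.COLOR_BGR2HSV)
    o=blob((hs[...,1]>170)&(hs[...,0]>8)&(hs[...,0]<20)&(hs[...,2]>190));rows=np.where(o.any(1))[0][5:-5]
    print(n,np.mean([((onz(q,(np.argmax(o[r])-.5,r),.044)-J)@Rz)[1] for r in rows]).round(5))
cv2.imwrite("pics/m6.png",cv2.resize(c["pixels"][60:300,96:416],(800,600)))
E
```

```text
down 24.35 [0.5306 0.258  0.0647] [ 0.  -0.2  0.1] [-0.02  0.    0.01] 0.551 -4.2
end 25.33 [0.5307 0.258  0.0646] [2.7 2.  4.6] [ 0.27 -0.5   0.24] 0.256 -0.4
view 28.32 [0.5697 0.1901 0.2194] [ 0.4  0.7 -0.3] [ 0.11 -0.03  0.02] 0.552 -99.4
screw 1.573524949984129 [-8.83056895e-05  6.49413956e-02  8.70000000e-02]
w5 -0.08249
w6 -0.08306
j1 -0.07882
j2 -0.07875
```

View pics/m6.png

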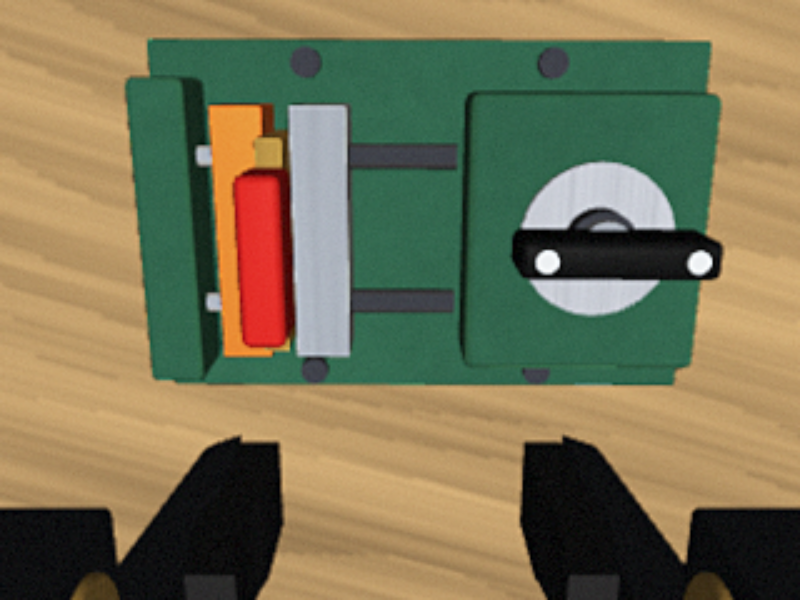

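The shoe is pressed about 4.3 mm by image measurement, and the screw reads 1.573 rad. The gauge is upright, nipped between jaw and shoe, and the robot is clear.

```bash
python3 -c "
from bench import ctrl
print(ctrl.sign_off(), ctrl.get_obs()['clock'])"
```

```text
the job is handed in; nothing more can be done
the job is handed in; nothing more can be done
```

The red gauge is standing upright in the jig's gap, nipped between the jaw and the shoe, and I have handed the job in. I lifted it from the rack, stood it on the jig floor at mid-gap, released it, then turned the screw clockwise with one long turn and one small top-up.

Last checks:
- **Screw:** 1.574 rad from the white dots on the bar, against a target of 1.57. The first turn stopped about 2° short (about 1.535 rad), so I re-gripped and corrected it.
- **Shoe:** pressed about 4.3 mm by its edge in the images. The screw angle implies about 4.05 mm, and the difference is within calibration.
- **Gauge:** upright and centred along the gap to about 1 mm, measured before the top-up. The last picture still shows it upright.
- **Robot:** clear of everything. The clock read 28.3 s just before the last picture, against the 43 s limit. The highest wrist force I read was about 7 N.

- **Disagreement:** fitting the gauge's height from the wrist pictures alone was unreliable, giving -12 mm and then +1 mm for the blade's underside. I used the stated 12 mm instead. The first floor contact came within about 0.5 mm of the height that predicts.
- **Failed fit:** fitting the gauge from the two fixed cameras also came out poorly, so I didn't use it.

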